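Second sample panel on the drying hook

ROBOT

A 6-joint arm with a two-finger parallel gripper is mounted at the origin on a cart in front of the work surface, level with it; the furniture and walls round the work are solid. World frame = base frame: x ahead of the robot, y to its left, z up, the work surface at z = 0. Lengths are in m, angles in rad, forces in N, time in s.
With the tool pointing down it reaches from about 0.35 to 0.975 m from the base axis. Payload 4.9 kg.
Tool frame: the origin (TCP) lies at the very end of the fingers, on their centre line; the grasp point (between the pads) lies 19 mm behind it (ctrl.pinch_z is the distance from the TCP to the grasp point, in m); z points along the fingers, y is the line along which they close (so a half turn about z gives the same grasp; the last joint's range is limited). The gripper opens to 85 mm and grips with 20 to 120 N. Pads are 22 mm wide; open, the fingers measure 114 mm over their backs; the gripper's body (76 mm by 85 mm) begins 54 mm behind the grasp point. The pads swing forward as they close: fully open they stand 13 mm farther back than shut.
Start: joints at [-1.402, 0.053, 1.613, -0, 1.476, -0.119], TCP at [0.177, -0.599, 0.231] pointing down, gripper open.
Joint ranges: [-3.01, 3.01], [-1.01, 2.22], [0.06, 2.58], [-1.02, 4.17], [0.09, 2.62], [-3.14, 3.14]. Speed limits (rad/s): [2.57, 2.57, 3.14, 3.14, 3.14, 3.14].

INTERFACE

Orientations are given as a rotation vector (axis times angle).
In Python, from station import ctrl, optics gives the robot as it stands. The module is installed in compiled form; this text tells all that it offers.
- The arm moves only by the shell command python3 -m handwheel 'ROWS' [OPENING] [FORCE]. ROWS is JSON, one flat list of numbers, 6 for each row, row after row: the shift along the tool's x, y, z in m, then the turn, a rotation vector about the tool's x, y, z in degrees. A call has 1 to 20 rows; each row shifts and turns the commanded pose from where the row before left it, along the tool's axes as they then stand; what a row does not reach is not made up. A row lasts 1/10 s, in which the tool goes at most 50 mm and 8.59 degrees, less where a joint would pass 70% of its speed; a pose out of reach is approached as far as the arm can. A call is refused whole if a number of a shift passes 0.05 or a number of a turn 8.59, either way. A call with a gripper value outside its range is refused whole. OPENING is the closure, from 0 (fully open) to 1 (shut), set as the call begins (- or left out, the last holds). The fingers move at their own pace and stop on an object; FORCE is the grip in N (left out, the last holds). Time passes only in rows, so rows that do not move let the fingers close. It gives the time, the measured TCP pose, the force and the opening at its end, in the units of the state.
- ctrl.get_obs(): the state, without advancing time (a new reading comes with each control period).
- optics.get_image(name): name is "scene" or "top" or "wrist"; returns (picture, depth): 420x560x3 uint8, red, green, blue; 420x560 float32, m along the optical axis (not along the pixel's ray), 0 where there is no reading.
- optics.get_calibration(name): a dict with "fovy" (degrees; the focal length in pixels is half the picture's height over the tangent of half this angle, whatever the lens; pixels are square), "cx", "cy" (the principal point, pixels), "rvec" (rotation vector, rad) and "tvec" (3), from world to camera coordinates, as OpenCV has them; the wrist camera has in their place "mount" (4x4, takes a point from camera to tool coordinates, whose origin is the TCP and whose axes are the flange's). Camera axes: x right, y down, z forward; pixel columns grow to the right and rows downward; lengths in m; the calibration is good to about 2 mm. The wrist camera is an equidistant fisheye: a pixel r from the principal point sees the ray r / f radians off the axis. A picture is of the moment at which its call begins: read the wrist's pose just before it. get_calibration takes no time and is no camera call.
- ctrl.finish_job(): hands the job in, once; it reports no verdict.
The state is a dict: "t": time; "q": joint angles; "dq": joint speeds; "effort": joint torques, N m; "tool_pos": TCP position; "tool_rot": TCP orientation; "contact_force": force on the tool from outside, world axes, zero at the start; "wrist_torque": the same for the moment, N m; "opening": finger opening in m.
Only numpy, scipy, OpenCV 4.12 (cv2) and the standard library are available. Lean on these libraries where they do the work, as an engineer would, in place of code of your own. Each camera call takes 0.05 s, during which the arm holds its last target. There are 200 camera calls.

TASK

Take the long-stemmed sample panel out of the wooden rack and hang it by its eye on the stand's hook, in front of the short panel that already hangs there. Then, with the panel just hung, slide both back along the rod until the stop ring holds them, lean on them there for about a second with a light push of some 8 N (it must stay under 20 N), and leave both hanging face to face without a gap. The short panel must stay on the hook all the time, and the things around must not be disturbed.

Things in the scene. Friction and masses are not known exactly. Their poses are not given: they have to be found in the camera images.
- stand: Fixed stand: steel base plate (135 x 90 x 12 mm), post (18 mm thick, top at 250 mm) and, 240 mm up, a level rod 8 mm thick reaching 135 mm from the post along -x, turned up at its end. Origin: foot of the post; z up. On the rod is a clamped brass stop ring, 28 mm across, its front face anywhere 20 to 50 mm in front of the post axis: not measured, rigid, to be found by feel.
- hook (a point): Front end of the rod: a point on the rod's axis, below the middle of the upturned tip (8 mm thick, its top 13 mm above this point). x points along the rod to the post, y across, z up. A panel hung on the rod has its eye centre 9 mm below the rod's axis.
- short_panel: Panel hanging on the rod, its eye 53 to 67 mm behind the rod's front end, at least 12 mm short of the ring. 120 g. Aluminium head 12 mm thick, 36 wide, 42 high with an eye (window 15 mm wide, 26 high, right through); under it a brown tile 60 mm wide, 95 high, 8.5 thick. No stem. Origin: centre of the eye; x through the eye, z up; head's top 21 mm above the origin.
- long_panel: Panel to be hung: same head, eye and tile, 120 g, and on the head an upright aluminium stem 8 mm thick (along x), 22 wide (along y), from 21 to 75 mm above the origin. Origin: centre of the eye; x through the eye, z up; tile's lower edge 116 mm below. It stands upright in the rack and goes on the hook either way round.
- long_grip (a point): Point in the long panel's stem, 55 mm straight above its eye centre, half-way through the thickness: a good place to grip it, from above, across the 8 mm thickness. Axes as the panel's.
- rack: Fixed wooden slot block, 60 x 90 mm, 44 mm high, in which the long panel stands on its tile: slot 12 mm wide (along x), 66 mm long (along y), floor 6 mm above the table. Lift the panel straight up by at least 45 mm to clear it. Origin: centre of its underside.
- lacquer_tin: Bystander: round tin 73 mm across, 78 mm high; origin at the centre of its underside.
- jar_cinnabar: Bystander: small jar with a black lid, 48 mm across, 62 mm high; origin at the centre of its underside.
- sand_block: Bystander: black sanding block, 42 x 61 x 36 mm; origin at the centre of its underside.

How it is judged:
On the way, in this order (a step that is already met when the one before it is completed fails the run):
1. the long panel's eye is over the rod, behind the upturned tip and in front of the short panel (x of long_panel in the frame of hook between 0.01 and 0.125 m and y of long_panel in the frame of hook between -0.008 and 0.008 m and z of long_panel in the frame of hook between -0.013 and 0.009 m and x of long_panel in the frame of short_panel below -0.009 m), for 0.1 s.
2. both panels are leaned on against the stop ring, head to head: more than 4 N from the long panel on the short one and from the short one on the stand (x of long_panel in the frame of short_panel between -0.0155 and -0.009 m and contact force between short_panel and stand above 4 N and contact force between long_panel and short_panel above 4 N and x of long_panel in the frame of hook between 0.01 and 0.125 m), for 0.3 s.
At the end, for the whole second after the job is handed in: Both panels hang at rest by their eyes on the rod behind the upturned tip (eye centre 5 to 13 mm below the rod's axis, within 8 mm sideways), the long one in front, the eye centres 9 to 15.5 mm apart along the rod (12 mm = heads touching) (x of long_panel in the frame of hook between 0.012 and 0.125 m and y of long_panel in the frame of hook between -0.008 and 0.008 m and z of long_panel in the frame of hook between -0.013 and -0.005 m and x of short_panel in the frame of hook between 0.012 and 0.125 m and y of short_panel in the frame of hook between -0.008 and 0.008 m and z of short_panel in the frame of hook between -0.013 and -0.005 m and x of long_panel in the frame of short_panel between -0.0155 and -0.009 m and linear speed of each of long_panel, short_panel below 0.02 m/s).
It fails at once if the short panel is pushed against the stand, or the long panel against the short one or the stand, with more than 20 N (contact force between any of short_panel, long_panel and stand above 20 N or contact force between long_panel and short_panel above 20 N).
It fails at once if the short panel leaves the hook (x of short_panel in the frame of hook below 0.006 m or z of short_panel in the frame of hook below -0.03 m).
It fails at once if the tin, the jar or the sanding block is shifted by more than 20 mm (distance of any of lacquer_tin, jar_cinnabar, sand_block from where it was at the start of the episode above 0.02 m).
It also fails if it takes over 61 s, if anything falls off the work surface, if the arm or the gripper's body presses on something with over 40 N, if the wrist force passes 120 N, or if a joint passes its speed limit or range.

## Working session

There is one attempt and no reset: what is moved stays moved. The work goes in short steps, Python scripts to look and compute and a shell command to move; the robot and the scene stay as the last step left them, time stands still between calls to the robot, and variables do not carry over. Pictures are saved under pics/ and viewed, on a budget of 10 in all, crops included, one or two more only if the job needs it, and the job is handed in when it is done.

```bash
mkdir -p pics; cat > h.py <<'E'
import numpy as np, cv2
from scipy.spatial.transform import Rotation as R
from station import ctrl, optics
def grab(n):
    o=ctrl.get_obs(); im,d=optics.get_image(n); return o,im,d,optics.get_calibration(n)
def world(n,d,c,o=None):
    h,w=d.shape; f=h/2/np.tan(np.radians(c['fovy'])/2)
    u,v=np.meshgrid(np.arange(w),np.arange(h)); x=(u-c['cx'])/f; y=(v-c['cy'])/f
    if n=='wrist':
        r=np.hypot(x,y); k=np.where(r>1e-9,np.tan(np.minimum(r,1.5))/np.maximum(r,1e-9),1); x=x*k;y=y*k
    P=np.stack([x*d,y*d,d],-1)
    if n=='wrist':
        M=np.array(c['mount']); P=P@M[:3,:3].T+M[:3,3]
        return P@R.from_rotvec(o['tool_rot']).as_matrix().T+np.array(o['tool_pos'])
    return (P-np.array(c['tvec']).ravel())@R.from_rotvec(np.ravel(c['rvec'])).as_matrix()
E
python3 - <<'E'
from h import *
for n in('scene','top'):
    o,im,d,c=grab(n); cv2.imwrite(f'pics/{n}0.png',im[...,::-1]); np.savez(f'{n}0.npz',im=im,d=d,P=world(n,d,c))
    print(n,c)
print(o); print(optics.get_calibration('wrist'))
E
```

```text
scene {'fovy': 43.81341795712898, 'cx': 280.1713256695217, 'cy': 207.0533620733409, 'rvec': array([ 0.57996073, -2.52852466,  1.35040676]), 'tvec': array([0.63304927, 0.15076161, 1.30766163])}
top {'fovy': 50.76301251430523, 'cx': 276.36684216448805, 'cy': 207.66705275751593, 'rvec': array([ 2.30432274, -1.87436262,  0.20144328]), 'tvec': array([0.1079902 , 0.64986228, 0.91573958])}
{'t': 0.05, 'q': array([-1.40198285e+00,  5.33560361e-02,  1.61428242e+00, -3.32808985e-05,
        1.47601837e+00, -1.19015980e-01]), 'dq': array([-0.00131588, -0.00040618,  0.0001414 ,  0.00152624, -0.00075262,
        0.00118528]), 'effort': array([-2.33319224e-03, -3.95182729e+01, -3.71658862e+01, -2.65538092e-04,
        4.05070270e-03,  1.13450156e-05]), 'tool_pos': array([ 0.17729603, -0.59867453,  0.23007045]), 'tool_rot': array([-3.10707319e+00, -4.50271503e-01,  1.32657778e-04]), 'contact_force': array([0.12489422, 0.83907175, 0.48815055]), 'wrist_torque': array([-0.00727466,  0.01323942,  0.00779277]), 'opening': 0.08518865087534777}
{'fovy': 65.70646984690485, 'cx': 277.4281951825288, 'cy': 205.78666615930607, 'mount': array([[ 1.55436454e-03, -9.54026742e-01, -2.99717468e-01,
         7.73118118e-02],
       [ 9.99998674e-01,  1.62869984e-03,  1.79926641e-06,
         1.11650334e-03],
       [ 4.86433244e-04, -2.99717073e-01,  9.54028008e-01,
        -1.43003061e-01],
       [ 0.00000000e+00,  0.00000000e+00,  0.00000000e+00,
         1.00000000e+00]])}
```

View pics/scene0.png

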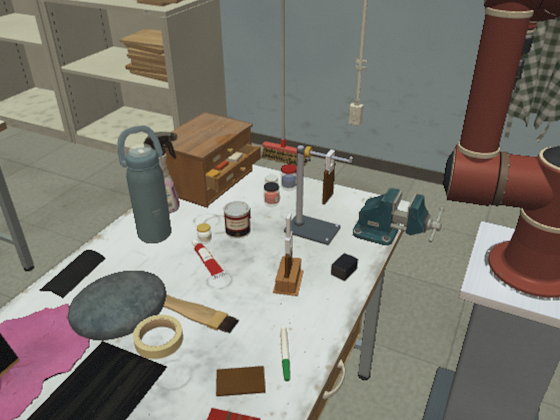

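View pics/top0.png

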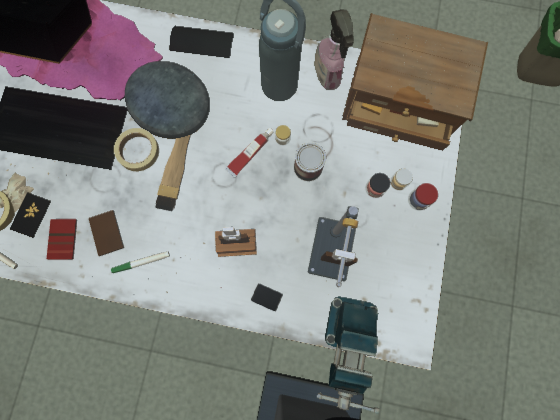

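The scene view shows the stand (post ~300,195), short panel (~329,178) and rack with the long panel (~289,250). In the top view the rack is at (236,241), the stem at (236,232), the post at (351,212), the ring at (350,222), the rod tip at (342,282) and the short panel at (344,256).

```bash
python3 - <<'E'
from h import *
T=np.load('top0.npz'); P=T['P']; np.set_printoptions(precision=4,suppress=True)
for u,v in[(236,232),(236,250),(220,250),(255,250),(351,212),(350,222),(342,282),(345,270),(344,256),(334,260),(266,296),(310,155),(379,184),(313,270),(350,310)]: print(u,v,P[v,u])
S=np.load('scene0.npz')
for nm,Q in(('top',P),('scene',S['P'])):
    z=Q[...,2]; im=T['im'] if nm=='top' else S['im']
    reg=(Q[...,0]>0.25)&(Q[...,0]<.9)&(Q[...,1]>-.6)&(Q[...,1]<.6)
    for lo,hi in((.036,.05),(.10,.225),(.225,.26),(.26,.3)):
        m=(reg&(z>lo)&(z<hi)).astype(np.uint8)
        n,l,s,_=cv2.connectedComponentsWithStats(m)
        for i in range(1,n):
            if s[i,4]>12:
                q=Q[l==i]; print(nm,lo,s[i],q.mean(0),q.min(0),q.max(0))
E
```

```text
236 232 [0.5325 0.3049 0.1427]
236 250 [0.5064 0.3079 0.0438]
220 250 [0.4988 0.3426 0.0464]
255 250 [0.5171 0.2677 0.0239]
351 212 [0.5951 0.0971 0.252 ]
350 222 [0.576  0.0961 0.2552]
342 282 [0.4881 0.0578 0.0031]
345 270 [0.5156 0.0569 0.0113]
344 256 [0.5145 0.0958 0.2523]
334 260 [0.5148 0.102  0.1621]
266 296 [0.4214 0.2214 0.0332]
310 155 [0.749  0.1879 0.0734]
379 184 [0.7176 0.0212 0.0603]
313 270 [0.4999 0.1293 0.0199]
350 310 [0.4284 0.0434 0.0897]
top 0.036 [ 142   70   64   62 2861] [0.8254 0.5367 0.0438] [0.7476 0.4595 0.036 ] [0.9  0.6  0.05]
top 0.036 [268  90  18   7  40] [0.8964 0.2975 0.0429] [0.892  0.2759 0.036 ] [0.8998 0.3181 0.0498]
top 0.036 [276 125  15  16 184] [0.8013 0.261  0.0455] [0.7837 0.2439 0.036 ] [0.8199 0.2785 0.05  ]
top 0.036 [295 165  27  13  47] [0.7145 0.1875 0.0429] [0.7084 0.1556 0.0363] [0.7292 0.2172 0.0494]
top 0.036 [393 173  16  15  54] [ 0.7379 -0.024   0.0423] [ 0.7286 -0.0467  0.036 ] [ 0.7582 -0.0123  0.05  ]
top 0.036 [368 178  17  17  53] [0.7076 0.0288 0.0444] [0.6992 0.0049 0.037 ] [0.7314 0.044  0.0496]
top 0.036 [411 187  1
[... 2575 characters left out ...]
 157   5   5  18] [0.5772 0.0957 0.2177] [0.5736 0.0902 0.2116] [0.5836 0.1013 0.2239]
scene 0.1 [322 160  14  45 411] [0.5169 0.103  0.1704] [0.512  0.064  0.1115] [0.5271 0.1284 0.2249]
scene 0.1 [153 172  15  40 320] [0.8972 0.3004 0.1489] [0.8924 0.2773 0.1002] [0.9    0.3239 0.2054]
scene 0.1 [376 188  27  24 393] [0.3699 0.0335 0.1185] [ 0.3497 -0.0169  0.1   ] [0.4012 0.0643 0.1299]
scene 0.1 [408 194  17  24 291] [0.3025 0.0323 0.118 ] [ 0.2872 -0.0131  0.1002] [0.3192 0.0614 0.128 ]
scene 0.1 [285 214   8  41 229] [0.5254 0.3218 0.1453] [0.5187 0.2979 0.1001] [0.5354 0.3353 0.1978]
scene 0.225 [297 146  56  20 370] [0.5436 0.0989 0.2408] [0.4609 0.0755 0.225 ] [0.6087 0.1156 0.2538]
```

```bash
python3 - <<'E'
from h import *
np.set_printoptions(precision=4,suppress=True)
T=np.load('top0.npz');S=np.load('scene0.npz')
def line(q,nm):
    c=q.mean(0); w,v=np.linalg.eigh(np.cov((q-c)[:,:2].T)); a=v[:,1]; print(nm,len(q),c,'yaw',np.degrees(np.arctan2(a[1],a[0])),np.sqrt(w), q.min(0),q.max(0))
for nm,A in(('top',T),('scene',S)):
    P=A['P'];x,y,z=P[...,0],P[...,1],P[...,2]
    m=(abs(y-.098)<.02)&(z>.225)&(z<.26)
    for lo,hi in((.455,.475),(.475,.505),(.505,.535),(.535,.57),(.57,.585),(.585,.62)):
        q=P[m&(x>lo)&(x<hi)]
        if len(q): print(nm,lo,len(q),np.median(q,0),q.min(0),q.max(0))
    line(P[m&(x>.475)&(x<.505)|m&(x>.54)&(x<.565)],nm+' rod')
    b=(abs(x-.528)<.05)&(abs(y-.315)<.06)
    line(P[b&(z>.145)&(z<.21)],nm+' stem'); line(P[b&(z>.098)&(z<.144)],nm+' head'); line(P[b&(z>.19)&(z<.21)],nm+' stemtop')
    q=P[b&(z>.038)&(z<.049)];r=cv2.minAreaRect((q[:,:2]*1000).astype(np.float32)); print('rack',r)
    line(P[(abs(x-.518)<.02)&(abs(y-.097)<.04)&(z>.11)&(z<.2)],nm+' shorttile')
    line(P[(abs(x-.518)<.02)&(abs(y-.097)<.04)&(z>.247)&(z<.26)],nm+' shorttop')
E
```

```text
top 0.455 38 [0.4673 0.0966 0.2468] [0.461  0.092  0.2411] [0.4746 0.1001 0.2559]
top 0.475 79 [0.49   0.0961 0.244 ] [0.4751 0.0917 0.2382] [0.5049 0.0999 0.247 ]
top 0.505 206 [0.5176 0.0957 0.2513] [0.5059 0.078  0.2262] [0.5342 0.1133 0.2566]
top 0.535 86 [0.5518 0.0951 0.2441] [0.5351 0.0909 0.2396] [0.57   0.0987 0.2474]
top 0.57 128 [0.5757 0.0962 0.2513] [0.5706 0.0812 0.2316] [0.5835 0.1081 0.2578]
top 0.585 133 [0.5958 0.0954 0.2493] [0.586  0.0842 0.2251] [0.6076 0.1039 0.2533]
top rod 139 [0.517  0.0956 0.2441] yaw 179.1146181212975 [0.0023 0.0321] [0.4751 0.0909 0.2382] [0.565  0.0999 0.247 ]
top stem 106 [0.5267 0.3135 0.1813] yaw 103.89154764984899 [0.0026 0.0076] [0.5196 0.2973 0.1451] [0.5353 0.3313 0.2008]
top head 131 [0.5262 0.3127 0.1189] yaw 107.03171863856349 [0.0034 0.0167] [0.5166 0.287  0.0981] [0.5384 0.3438 0.1439]
top stemtop 54 [0.5276 0.315  0.1972] yaw 103.40527860545036 [0.0025 0.0062] [0.5218 0.3047 0.1902] [0.533  0.3265 0.2008]
rack ((528.0020141601562, 315.3573303222656), (48.01004409790039, 89.85733032226562), 15.142004013061523)
top shorttile 12
[... 882 characters left out ...]
201 0.1754] yaw 99.94901438249812 [0.0022 0.0062] [0.522  0.3028 0.1456] [0.5354 0.3281 0.1978]
scene head 151 [0.5247 0.3245 0.1216] yaw 95.46104513874317 [0.0033 0.012 ] [0.5177 0.2979 0.0981] [0.5342 0.3445 0.143 ]
scene stemtop 23 [0.5279 0.3167 0.1944] yaw 108.19653403855509 [0.0024 0.007 ] [0.5224 0.3042 0.1911] [0.5354 0.3265 0.1978]
rack ((528.1657104492188, 315.8925476074219), (48.23386001586914, 92.57482147216797), 16.103425979614258)
scene shorttile 311 [0.5168 0.1031 0.1571] yaw 85.93445102052945 [0.002  0.0194] [0.5132 0.064  0.1115] [0.5245 0.1284 0.1999]
scene shorttop 40 [0.5186 0.0968 0.2491] yaw 90.04432086396818 [0.0037 0.0117] [0.512  0.0755 0.2472] [0.5245 0.1146 0.2523]
```

```bash
python3 -m handwheel '[0,0,-0.012,0,0,-8.05, 0,0,-0.012,0,0,-8.05, 0,0,-0.012,0,0,-8.05, 0,0,-0.012,0,0,-8.05, 0,0,-0.012,0,0,-8.05, 0,0,-0.012,0,0,-8.05, 0,0,-0.012,0,0,-8.05, 0,0,-0.012,0,0,-8.05, 0,0,-0.012,0,0,-8.05, 0,0,-0.012,0,0,-8.05, 0,0,0,0,0,-8]' 0 40
```

```text
t: 1.2
tool_pos: [0.1775, -0.5998, 0.3532]
tool_rot: [1.904, 2.496, -0.003]
contact_force: [-0.1, 0.4, 0.6]
opening: 0.0856
```

```bash
python3 -m handwheel '[0.039,0.028,0,0,0,0, 0.039,0.028,0,0,0,0, 0.039,0.028,0,0,0,0, 0.039,0.028,0,0,0,0, 0.039,0.028,0,0,0,0, 0.039,0.028,0,0,0,0, 0.039,0.028,0,0,0,0, 0.039,0.028,0,0,0,0, 0.039,0.028,0,0,0,0, 0.039,0.028,0,0,0,0, 0.039,0.028,0,0,0,0, 0.039,0.028,0,0,0,0, 0.039,0.028,0,0,0,0, 0.039,0.028,0,0,0,0, 0.039,0.028,0,0,0,0, 0.039,0.028,0,0,0,0, 0.039,0.028,0,0,0,0, 0.039,0.028,0,0,0,0, 0.039,0.028,0,0,0,0, 0,0,0,0,0,0]'
python3 - <<'E'
from h import *
np.set_printoptions(precision=4,suppress=True)
o,im,d,c=grab('wrist'); P=world('wrist',d,c,o); cv2.imwrite('pics/w1.png',im[...,::-1])
print(o['t'],o['tool_pos'],R.from_rotvec(o['tool_rot']).as_matrix(),o['q'],o['contact_force'])
x,y,z=P[...,0],P[...,1],P[...,2]; b=(abs(x-.528)<.06)&(abs(y-.315)<.07)&(d>0)
for lo,hi in((.19,.21),(.15,.19),(.12,.145),(.038,.05)):
    q=P[b&(z>lo)&(z<hi)]
    if len(q)>5: print(lo,len(q),np.median(q,0),cv2.minAreaRect((q[:,:2]*1000).astype(np.float32)))
E
```

```text
t: 3.2
tool_pos: [0.4999, 0.2582, 0.3487]
tool_rot: [-1.904, -2.495, 0.004]
contact_force: [-0.3, -0.7, -0.5]
opening: 0.0855
3.2 [0.4999 0.2582 0.3487] [[-0.2637  0.9646 -0.004 ]
 [ 0.9646  0.2637  0.    ]
 [ 0.0011 -0.0038 -1.    ]] [ 0.3439 -0.136   1.6035  0.0014  1.6779  0.0771] [-0.2953 -0.7217 -0.4859]
0.19 226 [0.5303 0.3137 0.197 ] ((530.8549194335938, 313.2757873535156), (8.302371978759766, 22.484302520751953), 14.585472106933594)
0.15 119 [0.5268 0.3142 0.1712] ((527.2582397460938, 313.771484375), (21.993406295776367, 5.371746063232422), 89.338623046875)
0.12 202 [0.5273 0.3182 0.1426] ((530.1134643554688, 313.1236572265625), (11.540009498596191, 35.66688537597656), 13.151180267333984)
0.038 1333 [0.5224 0.3186 0.0441] ((531.1058959960938, 313.299072265625), (47.34662628173828, 88.64018249511719), 15.808915138244629)
```

```bash
python3 -m handwheel '[0.0227,0.0221,0,0,0,0.3, 0.0226,0.022,0,0,0,0.3, 0,0,0.04,0,0,0, 0,0,0.04,0,0,0, 0,0,0.04,0,0,0, 0,0,0.03,0,0,0, 0,0,0.025,0,0,0, 0,0,0.016,0,0,0, 0,0,0,0,0,0, 0,0,0,0,0,0]'
python3 - <<'E'
from h import *
np.set_printoptions(precision=4,suppress=True)
o,im,d,c=grab('wrist'); cv2.imwrite('pics/w2.png',im[...,::-1])
print(o['tool_pos'],o['contact_force'],ctrl.pinch_z)
E
```

```text
t: 4.25
tool_pos: [0.5312, 0.3089, 0.1614]
tool_rot: [1.926, 2.481, 0.002]
contact_force: [0.2, -0.7, 0.4]
opening: 0.0856
[0.5312 0.3089 0.1614] [ 0.2126 -0.7387  0.4319] 0.0187
```

View pics/w2.png

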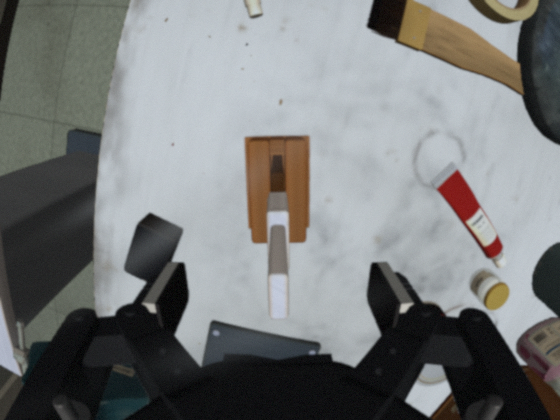

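The stem (278,250) lies midway between the open pads (185 and 370); only a 4.5 mm shift along tool x is needed before closing.

```bash
python3 -m handwheel '[0.0045,0,0.003,0,0,0, 0,0,0,0,0,0, 0,0,0,0,0,0]'; python3 -m handwheel '[0,0,0,0,0,0, 0,0,0,0,0,0, 0,0,0,0,0,0, 0,0,0,0,0,0, 0,0,0,0,0,0, 0,0,0,0,0,0, 0,0,0,0,0,0, 0,0,0,0,0,0]' 1 80; python3 -c "
from h import *
o=ctrl.get_obs();print(o['tool_pos'],R.from_rotvec(o['tool_rot']).as_matrix(),o['contact_force'])"
```

```text
t: 4.6
tool_pos: [0.5298, 0.3139, 0.1581]
tool_rot: [1.925, 2.482, 0.002]
contact_force: [0.3, 0.8, 0.6]
opening: 0.0855
t: 5.4
tool_pos: [0.5296, 0.3136, 0.1574]
tool_rot: [1.926, 2.482, 0.0]
contact_force: [0.1, 0.1, 0.9]
opening: 0.0071
[0.5296345  0.31356826 0.15742371] [[-2.48535578e-01  9.68622738e-01  2.40383812e-04]
 [ 9.68622768e-01  2.48535571e-01  6.04759399e-05]
 [-1.16555755e-06  2.47871656e-04 -9.99999969e-01]] [0.0958729  0.0987383  0.89940028]
```

```bash
python3 -m handwheel '[0,0,-0.01,0,0,0, 0,0,-0.02,0,0,0, 0,0,-0.025,0,0,0, 0,0,-0.025,0,0,0, 0,0,-0.025,0,0,0, 0,0,-0.025,0,0,0, 0,0,-0.02,0,0,0, 0,0,-0.01,0,0,0, -0.0144,-0.0244,0,0,0,0, -0.0144,-0.0244,0,0,0,0, -0.0144,-0.0244,0,0,0,0, -0.0144,-0.0244,0,0,0,0, -0.0144,-0.0244,0,0,0,0, 0,0,0,0,0,3.1, 0,0,0,0,0,3.1, 0,0,0,0,0,3.1, 0,0,0,0,0,3.1, 0,0,0,0,0,3.0, 0,0,0,0,0,0, 0,0,0,0,0,0]'
python3 - <<'E'
from h import *
np.set_printoptions(precision=4,suppress=True)
o,im,d,c=grab('wrist'); cv2.imwrite('pics/w3.png',im[...,::-1]); P=world('wrist',d,c,o); np.savez('w3.npz',P=P,im=im)
M=R.from_rotvec(o['tool_rot']).as_matrix();print(o['tool_pos'],M,o['contact_force'])
x,y,z=P[...,0],P[...,1],P[...,2]
m=(abs(y-.097)<.02)&(z>.225)&(z<.26)
for lo,hi in((.455,.475),(.475,.505),(.505,.535),(.535,.57),(.57,.585),(.585,.62)):
    q=P[m&(x>lo)&(x<hi)]
    if len(q): print(lo,len(q),np.median(q,0),q.min(0),q.max(0))
q=(P-o['tool_pos'])@M
b=(abs(q[...,0])<.06)&(abs(q[...,1])<.03)&(d>0)
for lo,hi in((-.025,-.01),(-.01,.012),(.012,.025),(.025,.07),(.07,.15)):
    k=q[b&(q[...,2]>lo)&(q[...,2]<hi)]
    if len(k)>4: print('panel in tool',lo,len(k),np.median(k,0),k.min(0),k.max(0),cv2.minAreaRect((k[:,:2]*1000).astype(np.float32)))
E
```

```text
t: 7.4
tool_pos: [0.429, 0.2134, 0.3169]
tool_rot: [-2.239, -2.203, 0.001]
contact_force: [-0.3, -0.3, -1.4]
opening: 0.0072
[0.429  0.2134 0.3169] [[ 0.0166  0.9999 -0.0009]
 [ 0.9999 -0.0166 -0.0003]
 [-0.0003 -0.0009 -1.    ]] [-0.3142 -0.2874 -1.3873]
0.505 120 [0.5172 0.0944 0.2515] [0.5121 0.0852 0.2387] [0.527  0.101  0.2532]
0.57 275 [0.5774 0.1026 0.2432] [0.5734 0.0913 0.2271] [0.585  0.107  0.2545]
0.585 481 [0.5989 0.0991 0.2467] [0.5851 0.084  0.225 ] [0.6107 0.1061 0.2539]
panel in tool -0.025 1197 [ 0.0098  0.0013 -0.0178] [ 0.0052 -0.0161 -0.025 ] [ 0.0112  0.0182 -0.01  ] ((8.213953018188477, 1.053293228149414), (5.858266353607178, 34.238258361816406), 0.2101382464170456)
panel in tool -0.01 518 [ 0.0101  0.0013 -0.0052] [ 0.0052 -0.0153 -0.01  ] [0.0109 0.017  0.012 ] ((8.211624145507812, 0.7917242050170898), (32.294166564941406, 5.523313999176025), 88.92310333251953)
panel in tool 0.012 550 [0.0142 0.0008 0.0147] [ 0.0011 -0.0046  0.0121] [0.0181 0.0068 0.025 ] ((9.583450317382812, 1.0711774826049805), (16.974966049194336, 11.421510696411133), 0.0976969301700592)
panel in tool 0.025 635 [0.0178 0.0008 0.0553] [ 0.0072 -0.0058  0.025 ] [0.0299 0.007  0.0698] ((18.080989837646484, 1.3709478378295898), (23.674827575683594, 12.002326965332031), 9.021803855895996)
panel in tool 0.07 194 [0.0294 0.0014 0.0993] [ 0.0279 -0.0031  0.0703] [0.03   0.0053 0.1476] ((29.003173828125, 1.0950987339019775), (8.42138671875, 2.0154881477355957), 88.93850708007812)
```

View pics/w3.png

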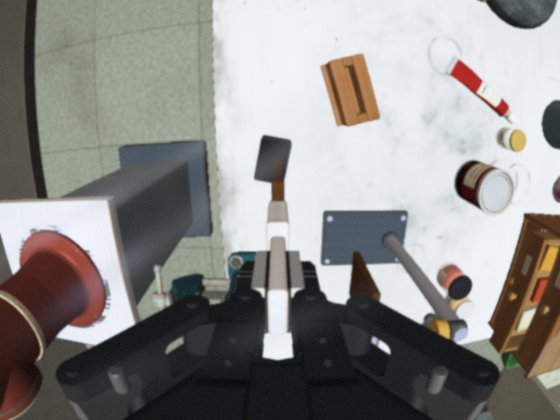

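Panel held straight: the stem sits between the pads at (278,330), the head edge at (278,210), and the tool-frame offsets are about zero. Next I go in front of the tip and compare panel and tip in the fixed cameras.

```bash
python3 -m handwheel '[-0.0194,0.001,0,0,0,0, -0.0194,0.001,0,0,0,0, -0.0194,0.001,0,0,0,0, -0.0194,0.001,0,0,0,0, -0.0194,0.001,0,0,0,0, -0.0194,0,0,0,0,0, 0,0,0.012,0,0,0, 0,0,0.013,0,0,0, 0,0,0.012,0,0,0, 0,0,0,0,0,0, 0,0,0,0,0,0]'
python3 - <<'E'
from h import *
np.set_printoptions(precision=4,suppress=True)
o=ctrl.get_obs();M=R.from_rotvec(o['tool_rot']).as_matrix();print(o['tool_pos'],M,o['contact_force'])
for n in('scene','top'):
    o,im,d,c=grab(n); P=world(n,d,c); np.savez(f'{n}1.npz',im=im,d=d,P=P)
    a=(190,90,130,100) if 0 else None
    u0,v0=(290,120) if n=='scene' else (290,190)
    cv2.imwrite(f'pics/{n}1.png',cv2.resize(im[v0:v0+120,u0:u0+130,::-1],None,fx=5,fy=5,interpolation=cv2.INTER_CUBIC))
    x,y,z=P[...,0],P[...,1],P[...,2]
    m=(abs(y-.097)<.045)
    for lo,hi,zl,zh in((.42,.452,.2,.27),(.42,.452,.12,.2),(.455,.475,.23,.26),(.475,.505,.23,.26),(.535,.565,.23,.26)):
        q=P[m&(x>lo)&(x<hi)&(z>zl)&(z<zh)]
        if len(q): print(n,lo,zl,len(q),np.median(q,0),q.min(0),q.max(0))
E
```

```text
t: 8.55
tool_pos: [0.4318, 0.0975, 0.2795]
tool_rot: [-2.239, -2.202, 0.002]
contact_force: [-0.3, 0.9, -0.6]
opening: 0.007
[0.4318 0.0975 0.2795] [[ 0.0166  0.9999 -0.0016]
 [ 0.9999 -0.0166  0.    ]
 [-0.     -0.0016 -1.    ]] [-0.2561  0.9198 -0.5506]
scene 0.42 0.2 237 [0.4277 0.1131 0.2317] [0.4241 0.0695 0.2001] [0.4375 0.1312 0.2695]
scene 0.42 0.12 247 [0.4272 0.1129 0.1642] [0.4253 0.0685 0.1269] [0.4366 0.1312 0.1997]
scene 0.455 0.23 29 [0.4666 0.097  0.2422] [0.4614 0.0928 0.2325] [0.4743 0.104  0.2515]
scene 0.475 0.23 39 [0.4913 0.097  0.2402] [0.4754 0.0903 0.2347] [0.5049 0.1019 0.2436]
scene 0.535 0.23 38 [0.5499 0.0954 0.2396] [0.5353 0.0916 0.234 ] [0.5646 0.1031 0.2435]
top 0.535 0.23 73 [0.5498 0.0953 0.2439] [0.535  0.091  0.2401] [0.5648 0.099  0.247 ]
```

View pics/scene1.png

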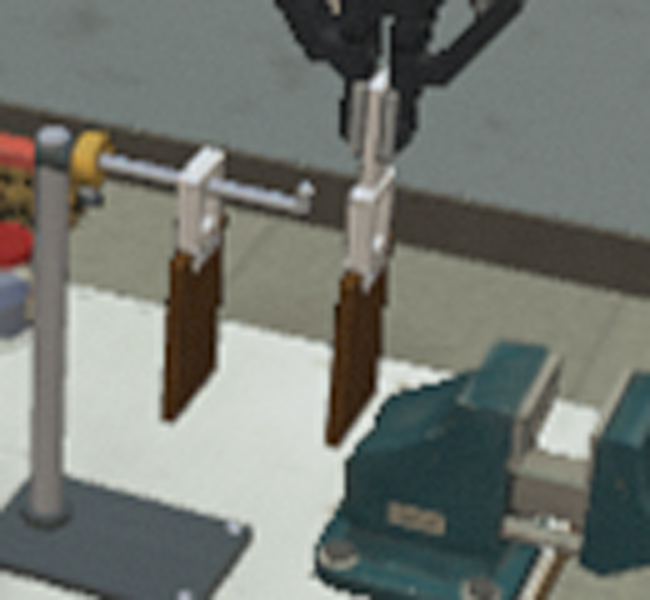

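```bash
python3 - <<'E'
from h import *
np.set_printoptions(precision=4,suppress=True)
for n in('scene1','scene0'):
    P=np.load(n+'.npz')['P']; x,y,z=P[...,0],P[...,1],P[...,2]
    for nm,xc,dz in(('long',.4318,.2441),('short',.5175,.231)):
        for lab,a,b in(('head',-.015,.02),('tile',-.11,-.03)):
            q=P[(abs(x-xc)<.011)&(abs(y-.097)<.045)&(z>dz+a)&(z<dz+b)]
            if len(q)<20: continue
            print(n,nm,lab,len(q),'y',np.percentile(q[:,1],[1,5,50,95,99]),'z',np.percentile(q[:,2],[1,50,99]), 'x',np.percentile(q[:,0],[2,50,98]))
    q=P[(abs(x-.4318)<.011)&(abs(y-.097)<.045)&(z>.2)&(z<.28)]
im=np.load('scene1.npz')['im']; d=np.load('scene1.npz')['d']
c=optics.get_calibration('scene'); f=210/np.tan(np.radians(c['fovy'])/2)
K=np.array([[f,0,c['cx']],[0,f,c['cy']],[0,0,1.]])
g=lambda p:cv2.projectPoints(np.array(p,float),np.ravel(c['rvec']),np.ravel(c['tvec']),K,None)[0].reshape(-1,2)
def panel(X,Y,Z): return [(X+a,Y+b,Z+h) for a,b,h in((-.006,-.018,.021),(-.006,.018,.021),(.006,.018,.021),(-.00425,-.030,-.116),(-.00425,.03,-.116),(-.00425,.03,-.021),(-.00425,-.03,-.03))]
big=cv2.resize(im[120:240,290:420,::-1],None,fx=6,fy=6,interpolation=cv2.INTER_CUBIC)[:600]
pts=panel(.4318,.0975,.2441)+panel(.5175,.0965,.231)+[(.461,.097,.253),(.465,.101,.253),(.465,.101,.236),(.5,.1005,.24),(.569,.0965,.254)]
for p in g(pts): cv2.circle(big,tuple(int(v) for v in (p-[290,120]+.5)*6),2,(0,0,255),-1)
cv2.imwrite('pics/ov.png',big)
E
```

```text
scene1 long head 114 y [0.0839 0.0871 0.1128 0.1179 0.1196] z [0.2298 0.2481 0.2639] x [0.4246 0.4279 0.4365]
scene1 long tile 266 y [0.0694 0.0738 0.1137 0.1298 0.1307] z [0.1357 0.173  0.2129] x [0.4255 0.4272 0.4349]
scene1 short head 131 y [0.0786 0.0806 0.1057 0.1139 0.1157] z [0.2164 0.2376 0.2508] x [0.5092 0.5171 0.5248]
scene1 short tile 286 y [0.0671 0.0698 0.1071 0.1255 0.1274] z [0.1219 0.1621 0.1992] x [0.5139 0.516  0.5231]
scene0 short head 127 y [0.0768 0.0803 0.1053 0.1138 0.1149] z [0.2163 0.2382 0.25  ] x [0.5094 0.5167 0.5245]
scene0 short tile 286 y [0.0651 0.0701 0.1068 0.1258 0.1268] z [0.1224 0.1613 0.1994] x [0.5138 0.5161 0.523 ]
```

View pics/ov.png

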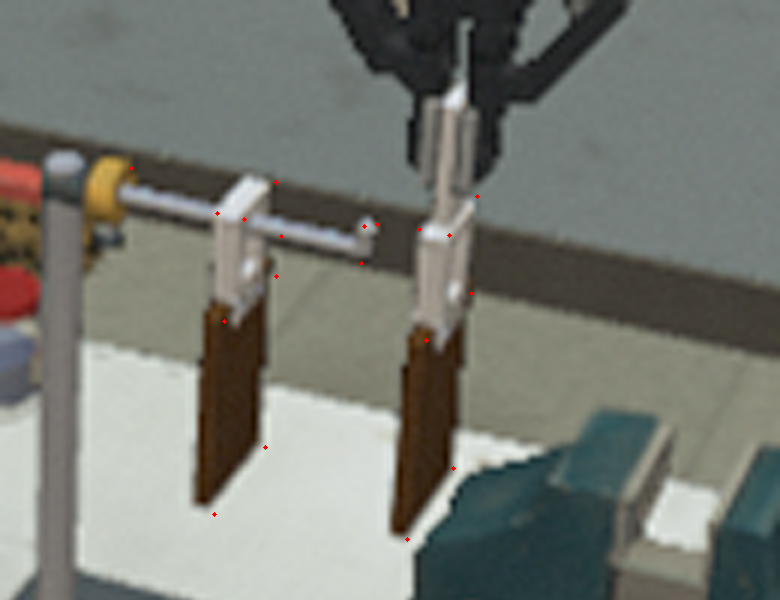

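The overlay shows tip (365,235), long-panel head (445,270) and short head (240,240). Relative depth measurements put the panel about 3 mm to +y of the rod axis; z fits. I'll correct y, then thread the tip slowly while watching the force.

```bash
python3 -m handwheel '[-0.0027,0.006,-0.0005,0,0,0, 0,0.006,0,0,0,0, 0,0.006,0,0,0,0, 0,0.002,0,0,0,0, 0,0.002,0,0,0,0, 0,0.0015,0,0,0,0, 0,0.0015,0,0,0,0, 0,0,0,0,0,0]'
python3 - <<'E'
from h import *
np.set_printoptions(precision=4,suppress=True)
o,im,d,c=grab('scene');P=world('scene',d,c); x,y,z=P[...,0],P[...,1],P[...,2];print(o['tool_pos'],o['contact_force'])
q=P[(abs(x-o['tool_pos'][0])<.011)&(abs(y-.097)<.045)&(z>.14)&(z<.21)];print('long tile y',np.percentile(q[:,1],[1,5,50,95,99]))
m=(abs(y-.097)<.01)&(z>.23)&(z<.246)
for lo,hi in((.47,.505),(.535,.56)):
    q=P[m&(x>lo)&(x<hi)];print('rod',len(q),np.percentile(q[:,1],[5,50,95]),np.percentile(q[:,2],[5,50,95]))
big=cv2.resize(im[130:205,315:395,::-1],None,fx=8,fy=8,interpolation=cv2.INTER_CUBIC);cv2.imwrite('pics/s2.png',big)
E
```

```text
t: 9.45
tool_pos: [0.4572, 0.0939, 0.2808]
tool_rot: [-2.241, -2.202, 0.0]
contact_force: [-0.1, 0.0, -1.7]
opening: 0.0072
[0.4572 0.0939 0.2808] [-0.0616  0.012  -1.7289]
long tile y [0.0654 0.0705 0.1089 0.1268 0.1283]
rod 46 [0.0925 0.0974 0.1005] [0.2349 0.2396 0.2443]
rod 32 [0.0916 0.0963 0.0994] [0.2358 0.2398 0.2431]
```

View pics/s2.png

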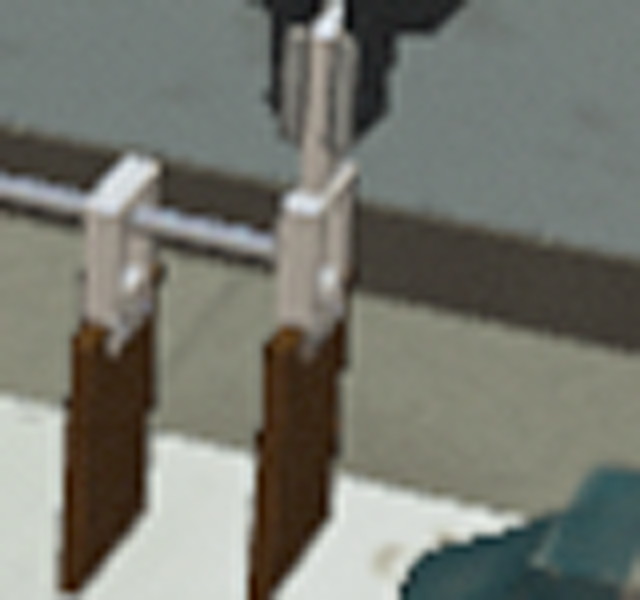

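The tip is entering the eye (the rod meets the head at ~(275,240) of the crop), and y now matches the rod within 1 mm with no contact. Continuing.

```bash
python3 -m handwheel '[0,0.002,0.0005,0,0,0, 0,0.002,0,0,0,0, 0,0.002,0,0,0,0, 0,0.002,0,0,0,0]'; python3 -m handwheel '[0,0.002,0,0,0,0, 0,0.002,0,0,0,0, 0,0.002,0,0,0,0, 0,0.002,0,0,0,0, 0,0.002,0,0,0,0]' ; python3 -m handwheel '[0,0.003,0,0,0,0, 0,0.003,0,0,0,0, 0,0.002,0,0,0,0, 0,0,0,0,0,0]'
```

```text
t: 9.9
tool_pos: [0.4654, 0.0937, 0.2803]
tool_rot: [-2.241, -2.202, -0.0]
contact_force: [1.4, -0.2, -1.0]
opening: 0.0071
t: 10.4
tool_pos: [0.4753, 0.0935, 0.2803]
tool_rot: [-2.241, -2.202, 0.0]
contact_force: [-0.5, -0.2, -0.8]
opening: 0.007
t: 10.8
tool_pos: [0.4834, 0.0934, 0.2802]
tool_rot: [-2.241, -2.202, 0.0]
contact_force: [-0.2, -0.5, -1.6]
opening: 0.0071
```

Eye is past the tip. Lower onto near-hanging height and start sliding.

```bash
python3 -m handwheel '[0,0,0.003,0,0,0, 0,0,0.003,0,0,0, 0,0,0.003,0,0,0, 0,0,0.003,0,0,0, 0,0,0,0,0,0]'; python3 -m handwheel '[0,0.003,0,0,0,0, 0,0.003,0,0,0,0, 0,0.003,0,0,0,0, 0,0.003,0,0,0,0, 0,0.002,0,0,0,0, 0,0.002,0,0,0,0, 0,0.002,0,0,0,0, 0,0.002,0,0,0,0, 0,0.002,0,0,0,0, 0,0.002,0,0,0,0, 0,0.002,0,0,0,0, 0,0.002,0,0,0,0, 0,0.002,0,0,0,0, 0,0.002,0,0,0,0]'
python3 -m handwheel '[0,0.002,0,0,0,0, 0,0.002,0,0,0,0, 0,0.002,0,0,0,0, 0,0.002,0,0,0,0, 0,0.002,0,0,0,0, 0,0,0,0,0,0]'
```

```text
t: 11.3
tool_pos: [0.4828, 0.0934, 0.2675]
tool_rot: [-2.24, -2.201, 0.001]
contact_force: [0.0, 0.1, -0.9]
opening: 0.007
t: 12.7
tool_pos: [0.5152, 0.0929, 0.2683]
tool_rot: [-2.241, -2.202, 0.0]
contact_force: [-1.5, -0.4, 0.3]
opening: 0.0073
t: 13.3
tool_pos: [0.5256, 0.0926, 0.2683]
tool_rot: [2.241, 2.201, 0.001]
contact_force: [0.2, -0.9, -1.2]
opening: 0.0075
```

```bash
python3 - <<'E'
from h import *
np.set_printoptions(precision=4,suppress=True)
o,im,d,c=grab('scene');P=world('scene',d,c); x,y,z=P[...,0],P[...,1],P[...,2];print(o['t'],o['tool_pos'],o['contact_force'])
m=(abs(y-.097)<.016)&(z>.228)&(z<.258)&(x>.5)&(x<.6); print(np.histogram(x[m],np.arange(.5,.6,.004)))
o,im2,d,c=grab('top');P=world('top',d,c);x,y,z=P[...,0],P[...,1],P[...,2]
m=(abs(y-.097)<.016)&(z>.248)&(z<.258)&(x>.5)&(x<.6); print(np.histogram(x[m],np.arange(.5,.6,.004))[0])
cv2.imwrite('pics/s3.png',cv2.resize(im[130:205,285:365,::-1],None,fx=8,fy=8,interpolation=cv2.INTER_CUBIC))
E
```

```text
13.3 [0.5256 0.0926 0.2683] [ 0.1699 -0.88   -1.179 ]
(array([ 6,  4,  4,  5, 26, 30, 17, 16, 15, 21, 10,  0,  4,  3,  7,  4,  3,
       13, 30, 17, 12,  4, 13, 17]), array([0.5  , 0.504, 0.508, 0.512, 0.516, 0.52 , 0.524, 0.528, 0.532,
       0.536, 0.54 , 0.544, 0.548, 0.552, 0.556, 0.56 , 0.564, 0.568,
       0.572, 0.576, 0.58 , 0.584, 0.588, 0.592, 0.596]))
[0 0 0 0 0 0 0 0 0 0 0 0 0 0 0 0 0 0 0 0 0 0 0 0]
```

View pics/s3.png

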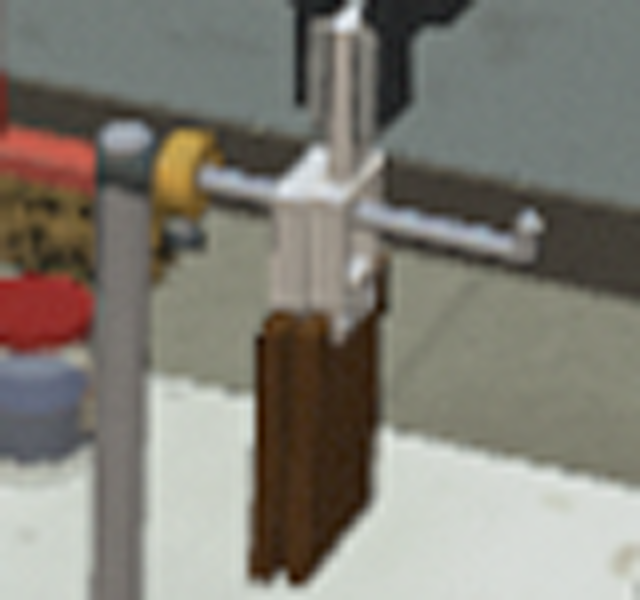

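Heads are face to face (~(310,250)) and the ring is at (180,170), with ~25 mm to go. Closing in.

```bash
python3 -m handwheel '[0,0.002,0,0,0,0, 0,0.002,0,0,0,0, 0,0.002,0,0,0,0, 0,0.002,0,0,0,0, 0,0.002,0,0,0,0, 0,0.002,0,0,0,0, 0,0.002,0,0,0,0, 0,0.001,0,0,0,0, 0,0.001,0,0,0,0, 0,0,0,0,0,0]';python3 -m handwheel '[0,0.001,0,0,0,0, 0,0.001,0,0,0,0]'; python3 -m handwheel '[0,0.001,0,0,0,0, 0,0.001,0,0,0,0]'
```

```text
t: 14.4
tool_pos: [0.5413, 0.0924, 0.2683]
tool_rot: [2.241, 2.202, 0.0]
contact_force: [0.1, -0.2, -1.0]
opening: 0.0069
t: 14.6
tool_pos: [0.5432, 0.0924, 0.2683]
tool_rot: [-2.241, -2.202, 0.0]
contact_force: [-1.1, -0.7, -0.6]
opening: 0.0072
t: 14.8
tool_pos: [0.5452, 0.0923, 0.2683]
tool_rot: [-2.241, -2.202, 0.0]
contact_force: [-0.8, 1.5, -0.4]
opening: 0.0074
```

```bash
for i in 1; do python3 -m handwheel '[0,0.0005,0,0,0,0, 0,0.0005,0,0,0,0]'; python3 -m handwheel '[0,0.0005,0,0,0,0, 0,0.0005,0,0,0,0]'; python3 -m handwheel '[0,0.0005,0,0,0,0, 0,0.0005,0,0,0,0]'; done | grep -E 'pos|force'
```

```text
tool_pos: [0.5462, 0.0923, 0.2683]
contact_force: [-1.2, -0.0, -0.4]
tool_pos: [0.5472, 0.0923, 0.2683]
contact_force: [-0.3, 0.5, -0.2]
tool_pos: [0.5482, 0.0923, 0.2683]
contact_force: [-0.6, 0.4, -0.0]
```

```bash
(python3 -m handwheel '[0,0.0004,0,0,0,0]'; python3 -m handwheel '[0,0.0004,0,0,0,0]';python3 -m handwheel '[0,0.0004,0,0,0,0]')| grep -E 'pos|force'
```

```text
tool_pos: [0.5486, 0.0923, 0.2683]
contact_force: [-1.7, -0.3, -0.6]
tool_pos: [0.549, 0.0923, 0.2683]
contact_force: [-1.7, 0.5, 1.0]
tool_pos: [0.5494, 0.0923, 0.2683]
contact_force: [-0.5, -1.2, -0.5]
```

```bash
(python3 -m handwheel '[0,0.0004,0,0,0,0]'; python3 -m handwheel '[0,0.0004,0,0,0,0]';python3 -m handwheel '[0,0.0004,0,0,0,0]')| grep -E 'pos|force'
```

```text
tool_pos: [0.5498, 0.0922, 0.2683]
contact_force: [-0.6, 0.5, -1.0]
tool_pos: [0.5502, 0.0922, 0.2683]
contact_force: [-1.1, -0.7, -0.9]
tool_pos: [0.5506, 0.0922, 0.2683]
contact_force: [-1.0, 0.6, -1.7]
```

```bash
(python3 -m handwheel '[0,0.0004,0,0,0,0]'; python3 -m handwheel '[0,0.0004,0,0,0,0]';python3 -m handwheel '[0,0.0004,0,0,0,0]')| grep -E 'pos|force'
```

```text
tool_pos: [0.551, 0.0922, 0.2683]
contact_force: [-1.5, 0.3, -0.5]
tool_pos: [0.5514, 0.0922, 0.2683]
contact_force: [-1.2, 0.9, -0.9]
tool_pos: [0.5518, 0.0922, 0.2683]
contact_force: [0.0, 0.5, -0.5]
```

```bash
(python3 -m handwheel '[0,0.0004,0,0,0,0]'; python3 -m handwheel '[0,0.0004,0,0,0,0]';python3 -m handwheel '[0,0.0004,0,0,0,0]')| grep -E 'pos|force'
```

```text
tool_pos: [0.5522, 0.0922, 0.2683]
contact_force: [-1.5, -0.2, -0.3]
tool_pos: [0.5526, 0.0922, 0.2683]
contact_force: [-1.4, -0.2, -0.5]
tool_pos: [0.553, 0.0922, 0.2683]
contact_force: [-1.3, 0.3, -0.3]
```

```bash
(python3 -m handwheel '[0,0.0004,0,0,0,0]'; python3 -m handwheel '[0,0.0004,0,0,0,0]';python3 -m handwheel '[0,0.0004,0,0,0,0]')| grep -E 'pos|force'
```

```text
tool_pos: [0.5534, 0.0922, 0.2683]
contact_force: [-1.5, 0.1, -0.9]
tool_pos: [0.5538, 0.0922, 0.2683]
contact_force: [-1.5, 0.0, -0.5]
tool_pos: [0.5542, 0.0922, 0.2683]
contact_force: [-0.7, 1.1, -0.6]
```

```bash
(python3 -m handwheel '[0,0.0004,0,0,0,0]'; python3 -m handwheel '[0,0.0004,0,0,0,0]')| grep -E 'pos|force'
```

```text
tool_pos: [0.5546, 0.0921, 0.2683]
contact_force: [-0.9, 0.1, -1.5]
tool_pos: [0.555, 0.0922, 0.2683]
contact_force: [-2.4, -0.3, -0.1]
```

```bash
python3 -m handwheel '[0,0.0004,0,0,0,0]'| grep -E 'pos|force'
```

```text
tool_pos: [0.5554, 0.0921, 0.2683]
contact_force: [-1.5, -0.9, -1.5]
```

```bash
(python3 -m handwheel '[0,0.0004,0,0,0,0]'; python3 -m handwheel '[0,0.0003,0,0,0,0]')| grep -E 'pos|force'
```

```text
tool_pos: [0.5555, 0.0922, 0.2683]
contact_force: [-3.7, 0.7, -0.4]
tool_pos: [0.5556, 0.0921, 0.2683]
contact_force: [-4.6, -1.1, 1.4]
```

```bash
(python3 -m handwheel '[0,0.0003,0,0,0,0]'; python3 -m handwheel '[0,0.0003,0,0,0,0]')| grep -E 'pos|force'
```

```text
tool_pos: [0.5556, 0.0922, 0.2683]
contact_force: [-6.2, -0.3, 1.4]
tool_pos: [0.5557, 0.0921, 0.2683]
contact_force: [-7.3, -0.1, 2.4]
```

```bash
(python3 -m handwheel '[0,0.0003,0,0,0,0, 0,0,0,0,0,0]'; python3 -m handwheel '[0,0,0,0,0,0, 0,0,0,0,0,0, 0,0,0,0,0,0, 0,0,0,0,0,0]'; python3 -m handwheel '[0,0,0,0,0,0, 0,0,0,0,0,0, 0,0,0,0,0,0, 0,0,0,0,0,0, 0,0,0,0,0,0]')| grep -E 'pos|force|t:'
```

```text
t: 17.8
tool_pos: [0.5557, 0.0922, 0.2683]
tool_rot: [-2.239, -2.2, 0.004]
contact_force: [-7.7, 0.1, 2.0]
t: 18.2
tool_pos: [0.5557, 0.0921, 0.2683]
tool_rot: [-2.239, -2.2, 0.004]
contact_force: [-7.2, -0.1, 2.4]
t: 18.7
tool_pos: [0.5557, 0.0922, 0.2683]
tool_rot: [-2.239, -2.2, 0.004]
contact_force: [-6.3, -0.0, 2.3]
```

```bash
(python3 -m handwheel '[0,0.0004,0,0,0,0, 0,0,0,0,0,0, 0,0,0,0,0,0, 0,0,0,0,0,0]'; python3 -m handwheel '[0,0,0,0,0,0, 0,0,0,0,0,0, 0,0,0,0,0,0]';  python3 -m handwheel '[0,-0.0005,0,0,0,0, 0,-0.0005,0,0,0,0, 0,-0.0005,0,0,0,0, 0,0,0,0,0,0]'; python3 -m handwheel '[0,0,0.0005,0,0,0, 0,0,0.0005,0,0,0, 0,0,0,0,0,0]')| grep -E 'pos|force|t:'
```

```text
t: 19.1
tool_pos: [0.5558, 0.0922, 0.2684]
tool_rot: [-2.238, -2.2, 0.005]
contact_force: [-8.1, -1.0, 3.4]
t: 19.4
tool_pos: [0.5558, 0.0922, 0.2683]
tool_rot: [-2.239, -2.2, 0.005]
contact_force: [-9.3, -0.8, 2.4]
t: 19.8
tool_pos: [0.5556, 0.0922, 0.2683]
tool_rot: [-2.241, -2.202, 0.001]
contact_force: [-4.4, -0.6, 0.7]
t: 20.1
tool_pos: [0.5556, 0.0922, 0.2676]
tool_rot: [-2.24, -2.201, 0.001]
contact_force: [-6.2, 0.2, 2.3]
```

```bash
(python3 -m handwheel '[0,-0.0005,0,0,0,0, 0,-0.0004,0,0,0,0, 0,0,0,0,0,0]'; python3 -m handwheel '[0,0,0.0005,0,0,0, 0,0,0,0,0,0]')| grep -E 'pos|force|t:'
```

```text
t: 20.4
tool_pos: [0.5554, 0.0921, 0.2673]
tool_rot: [2.24, 2.201, 0.002]
contact_force: [-1.0, -0.6, -0.3]
t: 20.6
tool_pos: [0.5553, 0.0921, 0.2665]
tool_rot: [2.241, 2.201, 0.001]
contact_force: [-0.3, -0.5, -1.6]
```

```bash
(python3 -m handwheel '[0,0,0.0004,0,0,0, 0,0,0,0,0,0]'; python3 -m handwheel '[0,0,0.0004,0,0,0, 0,0,0,0,0,0]'; python3 -m handwheel '[0,0,0.0004,0,0,0, 0,0,0,0,0,0]')| grep -E 'pos|force|t:'
```

```text
t: 20.8
tool_pos: [0.5552, 0.0921, 0.2664]
tool_rot: [2.241, 2.201, 0.001]
contact_force: [0.1, -0.1, -0.8]
t: 21.0
tool_pos: [0.5552, 0.0921, 0.2663]
tool_rot: [2.241, 2.201, 0.001]
contact_force: [-0.2, -0.4, -0.1]
t: 21.2
tool_pos: [0.5551, 0.0922, 0.2662]
tool_rot: [2.241, 2.201, 0.001]
contact_force: [-0.5, 0.4, 1.9]
```

Resting on the rod. Release gently.

```bash
python3 -m handwheel '[0,0,-0.0004,0,0,0, 0,0,0,0,0,0, 0,0,0,0,0,0, 0,0,0,0,0,0, 0,0,0,0,0,0]' 0.75 20
python3 - <<'E'
from h import *
np.set_printoptions(precision=4,suppress=True)
o,im,d,c=grab('scene');print(o['t'],o['tool_pos'],o['contact_force'],o['opening'])
cv2.imwrite('pics/s4.png',cv2.resize(im[130:205,285:365,::-1],None,fx=8,fy=8,interpolation=cv2.INTER_CUBIC))
E
```

```text
t: 21.7
tool_pos: [0.5549, 0.0922, 0.2659]
tool_rot: [-2.241, -2.202, 0.0]
contact_force: [-0.8, 0.2, 0.6]
opening: 0.0218
21.7 [0.5549 0.0922 0.2659] [-0.8319  0.1736  0.5503] 0.021816909912260003
```

View pics/s4.png

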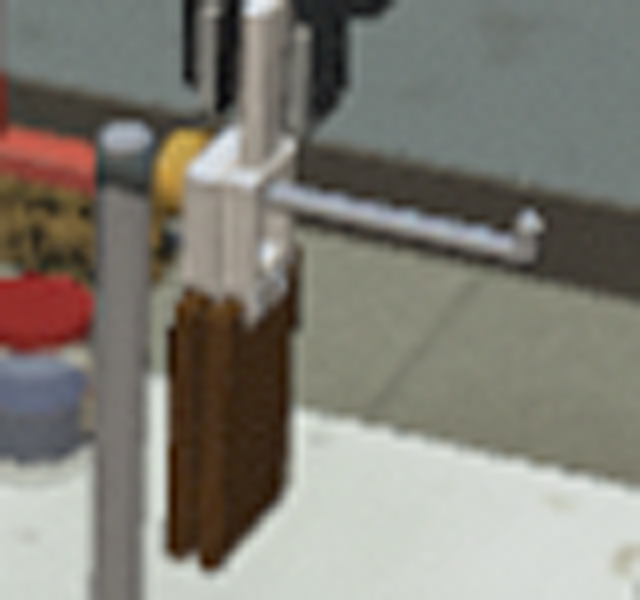

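Both panels hang head to head against the ring (heads at ~(235,200)), and the pads are clear of the stem on both sides. Withdrawing straight up.

```bash
python3 -m handwheel '[0,0,-0.01,0,0,0, 0,0,-0.015,0,0,0, 0,0,-0.02,0,0,0, 0,0,-0.02,0,0,0, 0,0,-0.02,0,0,0, 0,0,-0.02,0,0,0, 0,0,0,0,0,0, 0,0,0,0,0,0, 0,0,0,0,0,0, 0,0,0,0,0,0, 0,0,0,0,0,0, 0,0,0,0,0,0]'
python3 - <<'E'
from h import *
np.set_printoptions(precision=4,suppress=True)
for k in range(2):
    o,im,d,c=grab('scene');P=world('scene',d,c); x,y,z=P[...,0],P[...,1],P[...,2]
    for lo,hi in ((.12,.2),(.2,.228),(.255,.31)):
        q=P[(x>.52)&(x<.59)&(abs(y-.097)<.045)&(z>lo)&(z<hi)];print(lo,len(q),np.percentile(q,[2,50,98],axis=0).ravel())
cv2.imwrite('pics/s5.png',cv2.resize(im[110:205,270:370,::-1],None,fx=6,fy=6,interpolation=cv2.INTER_CUBIC))
o,im,d,c=grab('top');P=world('top',d,c)
for u,v in((266,296),(310,155),(379,184)): print(P[v,u])
E
```

```text
t: 22.95
tool_pos: [0.5548, 0.0922, 0.3703]
tool_rot: [-2.24, -2.201, 0.001]
contact_force: [-0.4, -0.2, 0.4]
opening: 0.0214
0.12 425 [0.5487 0.068  0.1218 0.5514 0.1169 0.1612 0.5707 0.1282 0.1975]
0.2 165 [0.5478 0.0731 0.2006 0.5544 0.1093 0.2125 0.5805 0.125  0.2271]
0.255 114 [0.5492 0.0855 0.2567 0.5516 0.0994 0.2816 0.5576 0.1064 0.3048]
0.12 420 [0.5486 0.068  0.1214 0.5516 0.1167 0.1606 0.5707 0.1267 0.198 ]
0.2 169 [0.5473 0.0755 0.2005 0.5546 0.109  0.2128 0.5813 0.125  0.2273]
0.255 113 [0.5492 0.0825 0.2572 0.5519 0.0986 0.2814 0.5583 0.1051 0.3046]
[0.4214 0.2214 0.0319]
[0.7482 0.1879 0.0756]
[0.5189 0.1346 0.6886]
```

View pics/s5.png

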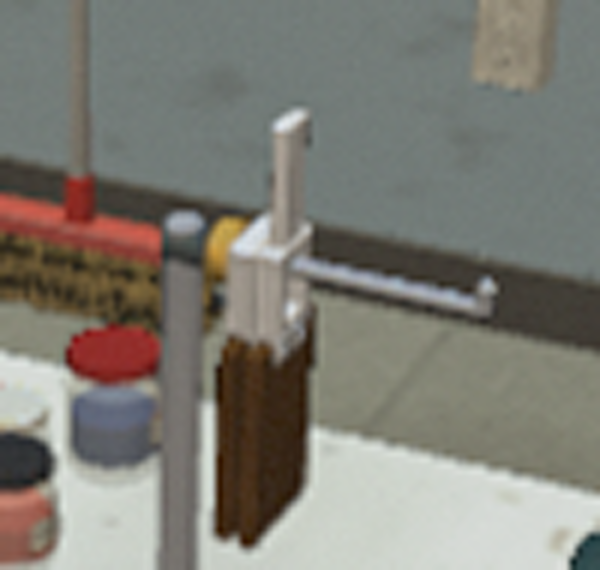

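Both panels hang upright, face to face and at rest against the ring; the gripper is clear. Handing in.

```bash
python3 -c "
from station import ctrl
print(ctrl.finish_job())"
```

```text
the job is handed in; nothing more can be done
None
```

The long panel is out of the rack and hangs on the hook in front of the short panel, both against the stop ring. I handed the job in at about 23 s of the 61 s allowed; no verdict is reported.

- **Hanging and push:** I threaded the eye over the tip with under 2 N of force. Both panels then slid back until the ring held them. I leaned on them for well over a second at a measured 6–9 N. The highest reading was 9.3 N; readings came only at the end of each move.
- **Release:** I lowered the panel until the rod took its weight, opened the gripper slightly and withdrew straight up.
- **Last checks:** The final picture shows both heads touching at the ring. Two looks 0.05 s apart agreed within the camera noise, so the panels were at rest.
- **Bystanders:** The tin and the sanding block read the same positions as before. The jar was hidden from the top camera by the arm, so I did not re-measure it. The arm passed well clear of it.
- **Disagreement:** The cameras and the arm differed by 2–3 mm in y at the hook. I corrected that from the panel-to-rod difference before threading.

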